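# Nest the strainer cups and hold the hood at the pointer

## Task

Refit the oil strainer: stand the copper cup in the well of the grey housing and the small steel cup inside the copper one, both upright and fully down. Then take the green hood by its steel bar, swing it down from its open stop until the white line on its side is in line with the brass pointer, and finish while still holding it there, still, clear of the cups. Do not let the hood drop shut, leave the pointer as it is set, and leave the four other parts on the cart where they lie.

Things in the scene. Friction and masses are not known exactly. Their poses are not given: they have to be found in the camera images.
- housing: Grey strainer housing fixed to the cart, 180 (x) x 230 (y) x 50 mm (z); origin at the centre of its underside. A round well 76 mm wide and 40 mm deep in the middle of its top is the largest vessel of the nest. Two hinge posts near its -y edge rise to 100 mm. On its +x side, 102 to 111 mm from the centre, stands a thin steel quadrant with the pointer, at most 215 mm high.
- well_floor (a point): Centre of the floor of the well, 10 mm above the cart and 40 mm below the housing's top. Axes as the housing's.
- hood_hinge (a point): Point on the hinge axis midway along the hood; it lies at (0, -105, 86) mm in the housing's frame. The axis runs along the housing's x.
- hood (a joint): Angle of the green sheet-metal hood, rad: 0 closed (white line level, along the housing's +y), growing as it opens, 1.9 at the open stop where it rests at the start. Almost no friction: below about 1.4 it falls shut. 166 mm wide along the hinge, plate 37 mm outside the hinge-to-bar line, side skirts 36 mm to the inner side, front skirt 195 mm from the axis; 0.5 kg.
- hood_bar (a point): Middle of the hood's grip bar: round steel, 14 mm thick, parallel to the hinge, 116 mm long with its two arms 102 mm apart inside, 235 mm from the hinge axis and 33 mm clear of the front skirt. On the line of the white stripe: at angle q it lies 235 cos q along the housing's +y from the hinge and 235 sin q above it. It can turn between gripped fingers.
- pointer (a joint): Angle of the brass pointer, rad, with the same axis, zero and sense as joint hood: the angle to which the hood must be set. It is clipped stiffly to the quadrant.
- pointer_tip (a point): Tip of the brass pointer, 125 mm from the hinge axis, 111 mm to the housing's +x side of point hood_hinge.
- middle_cup_mid (a point): Copper strainer cup, open on top, upright, 60 mm outside, 52 mm inside, 70 mm high, floor 5 mm thick, 0.15 kg; point on its axis half-way up (35 mm above its underside). Seated in the well it stands 30 mm above the housing's top. z along its axis.
- small_cup_mid (a point): Small steel strainer cup, open on top, upright, 38 mm outside, 95 mm high, 0.15 kg; point on its axis half-way up (47.5 mm above its underside). Seated in the copper cup it stands 30 mm above the copper rim. z along its axis.
- rod_end_mid (a point): Bystander: steel piston rod end lying on the cart, about 91 x 34 x 29 mm; point near its middle, 17 mm up.
- banjo_bolt_mid (a point): Bystander: chrome banjo bolt standing on its head, 24 mm wide, 41 mm high; point on its axis, 20 mm up.
- sight_window_mid (a point): Bystander: green glass sight window in a steel ring, 52 mm wide, 14 mm high; point at its centre, 7 mm up.
- bushing_mid (a point): Bystander: white nylon bushing, 32 mm wide, 24 mm high; point at its centre, 12 mm up.
Mind the look-alikes: they are no part of the job. Of the things shaped like the part that bears middle_cup_mid, the copper one is meant.

How it is judged:
By the outcome, as a careful person would: the job done as asked, in the order asked, and still so for the second after the job is handed in, while the arm keeps its last pose, push and grip.
It also fails if it takes over 72 s, if anything falls off the work surface, if the arm or the gripper's body presses on something with over 40 N, if the wrist force passes 120 N, or if a joint passes its speed limit or range.

## Robot

A 6-joint arm with a two-finger parallel gripper is mounted at the origin on the work surface. World frame = base frame: x ahead of the robot, y to its left, z up, the work surface at z = 0. Lengths are in mm, angles in degrees, forces in N, time in s.
With the tool pointing down it reaches from about 300 to 850 mm from the base axis. Payload 4.2 kg.
Tool frame: the origin (TCP) lies at the very end of the fingers, on their centre line; the grasp point (between the pads) lies 19 mm behind it; z points along the fingers, y is the line along which they close (so a half turn about z gives the same grasp; the last joint's range is limited). The gripper opens to 91 mm and grips with 3 to 60 N. Pads are 32 mm wide; open, the fingers measure 118 mm over their backs; the gripper's body (76 mm by 178 mm) begins 60 mm behind the grasp point.
Start: joints at [-73.568, 18.312, 89.639, -0, 72.044, -1.146], TCP at [173.659, -548.166, 213.976] pointing down, gripper open.
Joint ranges: [-177.97, 177.97], [-48.28, 115.42], [12.27, 149.76], [-77.06, 257.06], [2.81, 150.46], [-146.56, 146.56]. Speed limits (degrees/s): [147.25, 147.25, 180, 180, 180, 180].

## Interface

Orientations are given as [roll, pitch, yaw] about the fixed x, y, z axes, in that order (R = Rz(yaw) Ry(pitch) Rx(roll)).
In Python, from workcell import * gives the robot as it stands.
- The arm moves only by the tool move_arm, never from a script. Its argument "motion" is a list of rows, each a list of 3 entries, a list of its own where there are three numbers: the finger opening in mm, from 0 to 91.2, then the shift along the world's x, y, z in units of 25 mm (1.0 is 25 mm), then the turn, a rotation vector about the world's x, y, z in units of 4 degrees (1.0 is 4 degrees). In form: [[grip, [x, y, z], [ax, ay, az]], ...]. A call has 1 to 20 rows; each row shifts and turns the commanded pose from where the row before left it; what a row does not reach is not made up. A row lasts 1/12 s, in which the tool goes at most 41.7 mm and 7.16 degrees, less where a joint would pass 70% of its speed; a pose out of reach is approached as far as the arm can. A call with a number of a shift or a turn outside -1 to 1 is refused whole. A call with a gripper value outside its range is refused whole. The fingers move at their own pace and stop on an object; "grip_force" is the grip in N (left out, the last holds). Time passes only in rows, so rows that do not move let the fingers close. It gives the time, the measured TCP pose, the force, the opening and the grip force at its end, in the units of the state.
- state(): the state, without advancing time (a new reading comes with each control period).
- grab_frame(name): name is "side" or "top" or "wrist"; returns the picture (480x640x3 uint8, blue, green, red); there is no depth.
- camera_info(name): a dict with "fx", "fy", "cx", "cy" (pixels), "rvec" (rotation vector, rad) and "tvec" (3), from world to camera coordinates, as OpenCV has them. Camera axes: x right, y down, z forward; pixel columns grow to the right and rows downward; lengths in mm; the calibration is good to about 2 mm. A picture is of the moment at which its call begins: read the wrist's pose just before it. camera_info takes no time and is no camera call; for the wrist camera it gives the pose at the moment of the call.
- job_done(): hands the job in; it is judged then, once.
The state is a dict: "time_s": time; "qpos": joint angles; "qvel": joint speeds; "effort": joint torques, N m; "ee_pos": TCP position; "ee_rot": TCP orientation; "force": force on the tool from outside, world axes, zero at the start; "torque": the same for the moment, N m; "gripper_width": finger opening in mm; "gripper_force": force on a finger pad.
Only numpy, scipy, OpenCV 4.12 (cv2) and the standard library are available. Lean on these libraries where they do the work, as an engineer would, in place of code of your own. Each camera call takes 0.05 s, during which the arm holds its last target. There are 200 camera calls.

## Working session

There is one attempt and no reset: what is moved stays moved. The work goes in short steps, Python scripts to look and compute and a tool call to move; the robot and the scene stay as the last step left them, time stands still between calls to the robot, and variables do not carry over. Pictures are saved under pics/ and viewed, at most 12 in all, crops included, and the job is handed in when it is done.

Besides the shell and the picture viewer there is one more tool, called after ">>>" as name([rows], argument=value, ...), one row to a line, values as JSON. move_arm: Moves the arm, as the interface text tells. Shifts and turns lie within -1 to 1; 1 stands for 25 mm of shift or 4 degrees of turn. Its arguments: {"type":"object","properties":{"motion":{"type":"array","items":{"type":"array"}},"grip_force":{"type":"number"}},"required":["motion"]}

```bash
mkdir -p pics; ls
python3 - <<'E'
from workcell import *
import cv2,numpy as np
for n in("side","top"):
    c=camera_info(n);im=grab_frame(n);cv2.imwrite(f"pics/{n}0.png",im)
    R=cv2.Rodrigues(np.array(c["rvec"],float))[0];print(n,c["fx"],c["cx"],c["cy"],-R.T@np.array(c["tvec"]).ravel(),R[2])
s=state();print(s["time_s"],s["ee_pos"],s["ee_rot"])
E
```

```text
pics
side 611.628709117785 326.5904437881343 239.9233008241014 [ -85.03230374  969.74619101 1010.51829644] [ 0.43501274 -0.64807451 -0.62511067]
top 542.6973867176665 315.5844208439408 237.84408557851177 [ 367.25417703    3.99760243 1275.74940305] [ 0.1430074   0.00744426 -0.98969362]
0.1 [ 173.5286187  -547.72559326  213.19236514] [-1.79907093e+02 -1.82559098e-03  1.75765493e+01]
```

View pics/top0.png

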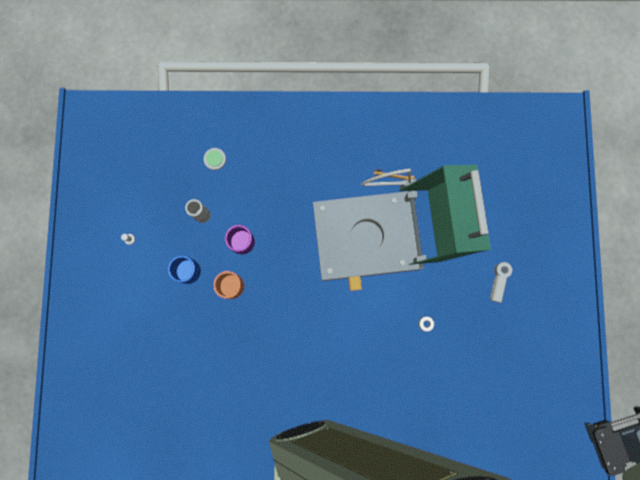

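View pics/side0.png

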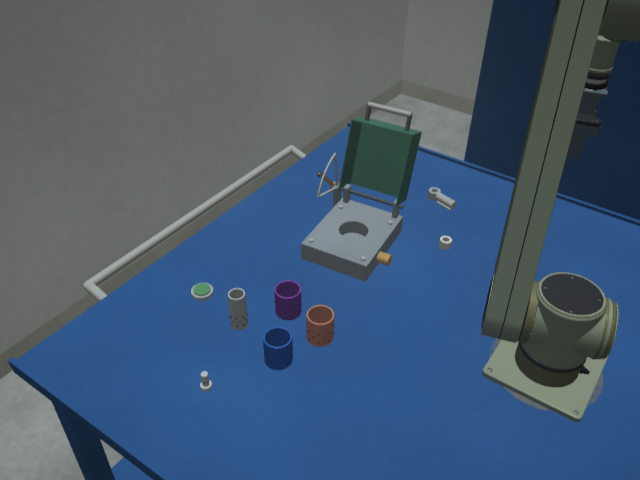

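The top view shows the copper cup at (228,285), with cup look-alikes in blue (182,269) and purple (239,239). The small steel cup is at (196,208). The banjo bolt (127,239) and sight window (214,158) are bystanders. The housing is at about (368,235), and the quadrant with its brass pointer at about (385,177). In the side view, copper is at (320,325), steel at (238,308) and the quadrant at (328,177).

```bash
cat > h.py <<'E'
from workcell import *
import cv2,numpy as np
def ray(n,uv,c=None):
    c=c or camera_info(n);K=np.array([[c["fx"],0,c["cx"]],[0,c["fy"],c["cy"]],[0,0,1]])
    R=cv2.Rodrigues(np.array(c["rvec"],float))[0];o=-R.T@np.array(c["tvec"],float).ravel()
    d=R.T@np.linalg.inv(K)@np.array([uv[0],uv[1],1.]);return o,d/np.linalg.norm(d)
def plane(n,uv,z,c=None):
    o,d=ray(n,uv,c);return o+d*(z-o[2])/d[2]
def tri(a,b):
    (o,d),(p,e)=ray("top",a),ray("side",b)
    s=np.linalg.lstsq(np.stack([d,-e],1),p-o,rcond=None)[0]
    x,y=o+s[0]*d,p+s[1]*e;return (x+y)/2,np.linalg.norm(x-y)
def proj(n,P,c=None):
    c=c or camera_info(n);K=np.array([[c["fx"],0,c["cx"]],[0,c["fy"],c["cy"]],[0,0,1]])
    return cv2.projectPoints(np.array(P,float).reshape(-1,3),np.array(c["rvec"],float),np.array(c["tvec"],float),K,None)[0].reshape(-1,2)
E
python3 - <<'E'
from h import *
t=cv2.imread("pics/top0.png");s=cv2.imread("pics/side0.png")
hsv=cv2.cvtColor(t,cv2.COLOR_BGR2HSV)
m=cv2.inRange(hsv,(3,90,60),(18,255,255))
for c in cv2.findContours(m,0,2)[0]:
    if cv2.contourArea(c)>100: print("copper",cv2.boundingRect(c),cv2.contourArea(c))
print("cu",plane("top",(228,283.5),70))
print("st",plane("top",(194,207.5),95))
hc=[plane("top",p,50)[:2] for p in((314,202),(417,192),(422,269),(321,280))]
print(np.round(hc),np.round(np.mean(hc,0)))
cr=lambda im,x,y,w,h,k:cv2.resize(im[y:y+h,x:x+w],None,fx=k,fy=k,interpolation=cv2.INTER_CUBIC)
a=np.hstack([cr(t,345,155,80,60,5),cr(s,305,145,80,60,5)])
b=np.hstack([cr(t,165,190,80,60,5)[:300],cr(s,220,280,80*3//2,90,400/120)[:300]])
cv2.imwrite("pics/c1.png",np.vstack([a,b]))
E
```

```text
copper (214, 272, 30, 26) 563.5
cu [437.73707263 206.73015595  70.        ]
st [604.07417934 283.26430626  95.        ]
[[ 628.   18.]
 [ 653. -220.]
 [ 475. -228.]
 [ 448.    0.]] [ 551. -108.]
```

View pics/c1.png

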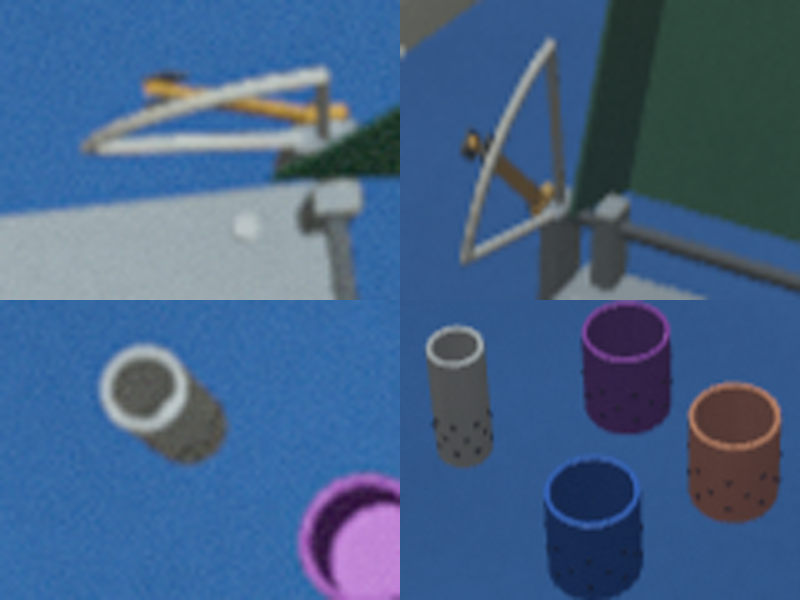

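The crop confirms the copper cup (orange, perforated) and the small steel cup. The brass pointer tip is at about (374,172) in top and (319,174) in side. I'll go above the copper cup and work out the pointer angle.

>>> move_arm([
  [80,[0.33,0.94,0.06],[0,0,0.61]],
  [80,[0.33,0.94,0.06],[0,0,0.61]],
  [80,[0.33,0.94,0.06],[0,0,0.61]],
  [80,[0.33,0.94,0.06],[0,0,0.61]],
  [80,[0.33,0.94,0.06],[0,0,0.61]],
  [80,[0.33,0.94,0.06],[0,0,0.61]],
  [80,[0.33,0.94,0.06],[0,0,0.61]],
  [80,[0.33,0.94,0.06],[0,0,0.61]],
  [80,[0.33,0.94,0.06],[0,0,0.61]],
  [80,[0.33,0.94,0.06],[0,0,0.61]],
  [80,[0.33,0.94,0.06],[0,0,0.61]],
  [80,[0.33,0.94,0.06],[0,0,0.61]],
  [80,[0.33,0.94,0.06],[0,0,0.61]],
  [80,[0.33,0.94,0.06],[0,0,0.61]],
  [80,[0.33,0.94,0.06],[0,0,0.61]],
  [80,[0.33,0.94,0.06],[0,0,0.61]],
])

```text
time_s: 1.43
ee_pos: [305.6, -170.9, 237.9]
ee_rot: [-180.0, -0.0, 56.7]
force: [0.4, -0.2, -0.0]
gripper_width: 80.0
gripper_force: 0.0
```

>>> move_arm([
  [80,[0.33,0.94,0.06],[0,0,0.61]],
  [80,[0.33,0.94,0.06],[0,0,0.61]],
  [80,[0.33,0.94,0.06],[0,0,0.61]],
  [80,[0.33,0.94,0.06],[0,0,0.61]],
  [80,[0.33,0.94,0.06],[0,0,0.61]],
  [80,[0.33,0.94,0.06],[0,0,0.61]],
  [80,[0.33,0.94,0.06],[0,0,0.61]],
  [80,[0.33,0.94,0.06],[0,0,0.61]],
  [80,[0.33,0.94,0.06],[0,0,0.61]],
  [80,[0.33,0.94,0.06],[0,0,0.61]],
  [80,[0.33,0.94,0.06],[0,0,0.61]],
  [80,[0.33,0.94,0.06],[0,0,0.61]],
  [80,[0.33,0.94,0.06],[0,0,0.61]],
  [80,[0.33,0.94,0.06],[0,0,0.61]],
  [80,[0.33,0.94,0.06],[0,0,0.61]],
  [80,[0.33,0.94,0.06],[0,0,0.61]],
  [80,[0,0,0],[0,0,0]],
  [80,[0,0,0],[0,0,0]],
])

```text
time_s: 2.93
ee_pos: [437.5, 204.4, 261.3]
ee_rot: [-179.9, 0.0, 95.7]
force: [-1.0, -0.6, 0.2]
gripper_width: 80.0
gripper_force: 0.0
```

Run:
```python
from h import *
yaw=np.radians(6.1);C=np.array([551,-108,0]);Rh=cv2.Rodrigues(np.array([0,0,yaw]))[0]
print("tip tri",tri((374,172),(319,174)),(lambda p:Rh.T@(p-C))(tri((374,172),(319,174))[0]))
for q in np.arange(.3,1.3,.1):
    P=C+Rh@np.array([111,-105+125*np.cos(q),86+125*np.sin(q)]);print(round(q,1),proj("top",P)[0].round(1),proj("side",P)[0].round(1))
P=C+Rh@np.array([111,-105,86]);print("root",proj("top",P),proj("side",P))
print(state()["time_s"])
c=camera_info("wrist");im=grab_frame("wrist");cv2.imwrite("pics/w1.png",im);np.save("w1.npy",c,allow_pickle=True)
```

```text
tip tri (array([ 666.79942287, -108.81417521,  171.25438779]), np.float64(0.06939637147207418)) [115.0572425  -13.11488344 171.25438779]
0.3 [359.4 180.9] [314.9 195.5]
0.4 [361.8 179.3] [315.8 190.9]
0.5 [364.7 177.8] [316.9 186.2]
0.6 [368.2 176.2] [318.2 181.4]
0.7 [372.2 174.7] [319.7 176.7]
0.8 [376.7 173.1] [321.3 172.1]
0.9 [381.7 171.6] [323.2 167.6]
1.0 [387.  170.2] [325.1 163.3]
1.1 [392.6 168.9] [327.2 159.3]
1.2 [398.5 167.7] [329.4 155.5]
root [[411.06629195 179.75595964]] [[336.40108315 185.15610072]]
2.9333
```

View pics/w1.png

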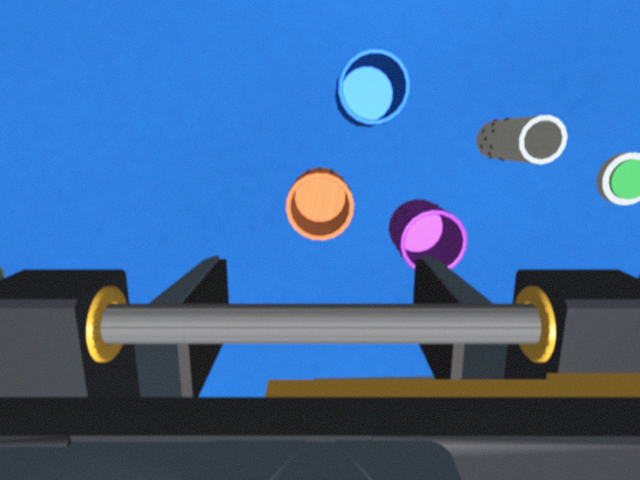

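The wrist view shows copper's rim centred at about (320,205), steel's at (543,139) and purple's at (433,241). Next I turn these into positions.

Run:
```python
from h import *
c=np.load("w1.npy",allow_pickle=True).item()
for n,p,z in(("cu",(320,205),70),("st",(543,139),95),("pu",(433,241),70),("bl",(374,87),70)):print(n,plane("wrist",p,z,c).round(1))
s=state();print(s["ee_pos"],s["ee_rot"])
```

```text
cu [437.2 214.   70. ]
st [605.6 287.4  95. ]
pu [540.8 191.8  70. ]
bl [471.4 315.5  70. ]
[437.16889936 203.6130034  261.37409045] [-1.79912291e+02  5.70894800e-02  9.56821473e+01]
```

Run:
```python
from h import *
print(plane("side",(320.5,315.1),70),plane("side",(236.8,294.1),95))
c=np.load("w1.npy",allow_pickle=True).item();R=cv2.Rodrigues(np.array(c["rvec"],float))[0];print(-R.T@np.array(c["tvec"]).ravel(),R[2],c["fx"])
t=cv2.cvtColor(cv2.imread("pics/w1.png"),cv2.COLOR_BGR2HSV)
m=cv2.inRange(t,(3,90,120),(18,255,255))
for k in cv2.findContours(m,0,2)[0]:
    if cv2.contourArea(k)>800:print(cv2.boundingRect(k),cv2.fitEllipse(k))
```

```text
[434.0403643  213.09407561  70.        ] [602.24276159 286.99693311  95.        ]
[432.06534437 271.46737945 432.31108095] [ 0.02297119 -0.23587013 -0.97151305] 418.09149420191494
(287, 169, 66, 71) ((319.4942321777344, 204.46429443359375), (65.25162506103516, 69.0069580078125), 1.5032583475112915)
```

>>> move_arm([
  [80,[0,0.38,-0.86],[0,0,0]],
  [80,[0,0,-0.86],[0,0,0]],
  [80,[0,0,-0.86],[0,0,0]],
  [80,[0,0,-0.86],[0,0,0]],
  [80,[0,0,-0.86],[0,0,0]],
  [80,[0,0,-0.86],[0,0,0]],
  [80,[0,0,-0.86],[0,0,0]],
  [80,[0,0,-0.86],[0,0,0]],
  [80,[0,0,-0.86],[0,0,0]],
  [80,[0,0,-0.86],[0,0,0]],
  [80,[0,0,0],[0,0,0]],
  [52,[0,0,0],[0,0,0]],
  [52,[0,0,0],[0,0,0]],
  [52,[0,0,0],[0,0,0]],
  [52,[0,0,0],[0,0,0]],
  [52,[0,0,0],[0,0,0]],
  [52,[0,0,0],[0,0,0]],
  [52,[0,0,0],[0,0,0]],
], grip_force=20)

```text
time_s: 4.48
ee_pos: [438.4, 213.5, 48.3]
ee_rot: [179.9, -0.0, 95.7]
force: [-0.1, -1.8, 7.0]
gripper_width: 59.2
gripper_force: 20.0
```

>>> move_arm([
  [52,[0,0,0.5],[0,0,0]],
  [52,[0,0,0.98],[0,0,0]],
  [52,[0,0,0.98],[0,0,0]],
  [52,[0,0,0.98],[0,0,0]],
  [52,[0,0,0.98],[0,0,0]],
  [52,[0,0,0.98],[0,0,0]],
  [52,[0,0,0.98],[0,0,0]],
  [52,[0,0,0.5],[0,0,0]],
])

```text
time_s: 5.15
ee_pos: [438.7, 213.9, 222.3]
ee_rot: [179.7, -0.1, 95.7]
force: [0.7, 0.2, -0.7]
gripper_width: 59.0
gripper_force: 20.0
```

>>> move_arm([
  [52,[0.3,-0.91,0],[0,0,0]],
  [52,[0.3,-0.91,0],[0,0,0]],
  [52,[0.3,-0.91,0],[0,0,0]],
  [52,[0.3,-0.91,0],[0,0,0]],
  [52,[0.3,-0.91,0],[0,0,0]],
  [52,[0.3,-0.91,0],[0,0,0]],
  [52,[0.3,-0.91,0],[0,0,0]],
  [52,[0.3,-0.91,0],[0,0,0]],
  [52,[0.3,-0.91,0],[0,0,0]],
  [52,[0.3,-0.91,0],[0,0,0]],
  [52,[0.3,-0.91,0],[0,0,0]],
  [52,[0.3,-0.91,0],[0,0,0]],
  [52,[0.3,-0.91,0],[0,0,0]],
  [52,[0.3,-0.91,0],[0,0,0]],
  [52,[0.3,-0.91,0],[0,0,0]],
  [52,[0,0,0],[0,0,0]],
  [52,[0,0,0],[0,0,0]],
])

```text
time_s: 6.57
ee_pos: [550.1, -128.6, 218.7]
ee_rot: [-180.0, -0.0, 95.5]
force: [-0.0, -0.2, -0.6]
gripper_width: 59.0
gripper_force: 20.0
```

Run:
```python
from h import *
c=camera_info("wrist");im=grab_frame("wrist");cv2.imwrite("pics/w2.png",im);np.save("w2.npy",c,allow_pickle=True)
s=state();print(s["ee_pos"],s["ee_rot"],s["gripper_width"])
```

```text
[ 549.80124925 -127.74877448  218.76196863] [-1.79968777e+02 -4.91250562e-02  9.56136214e+01] 58.86725792897184
```

View pics/w2.png

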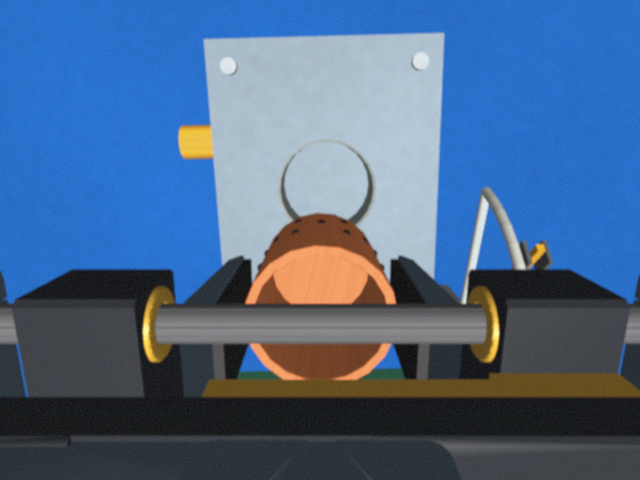

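The well rim spans about x 281–375 with its top at row 139, so its centre is about (328,185). The housing's far corners are at (205,40) and (444,33).

Run:
```python
from h import *
c=np.load("w2.npy",allow_pickle=True).item()
L=plane("wrist",(281,185),50,c);Rr=plane("wrist",(375,185),50,c);T=plane("wrist",(327,139.5),50,c)
print("well L,R,T",L,Rr,T)
a=plane("wrist",(205,40),50,c);b=plane("wrist",(443.5,33),50,c);d=b-a
yaw=np.arctan2(d[1],d[0]);n=np.array([-np.sin(yaw),np.cos(yaw),0])
print("yaw",np.degrees(yaw),np.linalg.norm(d),"ctr from edge",(a+b)/2-115*n,"from T",T-38*n,"LR",(L+Rr)/2)
```

```text
well L,R,T [ 516.55132814 -102.02281402   50.        ] [592.42170296 -94.65858676  50.        ] [550.07803472 -62.70601916  50.        ]
yaw 7.097253192347562 178.55263264021156 ctr from edge [ 554.5620127  -102.42959341   50.        ] from T [ 554.77308305 -100.41485792   50.        ] LR [554.48651555 -98.34070039  50.        ]
```

>>> move_arm([
  [52,[0.09,0.53,0],[0,0,0.12]],
  [52,[0.09,0.53,0],[0,0,0.13]],
  [52,[0,0,-0.6],[0,0,0]],
  [52,[0,0,-0.6],[0,0,0]],
  [52,[0,0,-0.6],[0,0,0]],
  [52,[0,0,-0.6],[0,0,0]],
  [52,[0,0,-0.6],[0,0,0]],
  [52,[0,0,-0.6],[0,0,0]],
  [52,[0,0,-0.4],[0,0,0]],
  [52,[0,0,-0.4],[0,0,0]],
  [52,[0,0,-0.4],[0,0,0]],
  [52,[0,0,-0.4],[0,0,0]],
  [52,[0,0,0],[0,0,0]],
  [52,[0,0,0],[0,0,0]],
])

```text
time_s: 7.78
ee_pos: [554.5, -101.3, 88.6]
ee_rot: [-180.0, -0.0, 96.7]
force: [0.1, -0.4, -1.1]
gripper_width: 59.1
gripper_force: 20.0
```

>>> move_arm([
  [52,[0,0,-0.4],[0,0,0]],
  [52,[0,0,-0.4],[0,0,0]],
  [52,[0,0,-0.15],[0,0,0]],
  [52,[0,0,-0.1],[0,0,0]],
  [52,[0,0,-0.1],[0,0,0]],
  [52,[0,0,0],[0,0,0]],
  [52,[0,0,0],[0,0,0]],
])

```text
time_s: 8.37
ee_pos: [554.8, -101.5, 60.3]
ee_rot: [180.0, 0.0, 96.7]
force: [0.4, 0.7, -1.7]
gripper_width: 58.8
gripper_force: 20.0
```

>>> move_arm([
  [52,[0,0,-0.05],[0,0,0]],
  [52,[0,0,-0.03],[0,0,0]],
  [52,[0,0,0],[0,0,0]],
  [78,[0,0,0],[0,0,0]],
  [78,[0,0,0],[0,0,0]],
  [78,[0,0,0],[0,0,0]],
  [78,[0,0,0],[0,0,0]],
  [78,[0,0,0.4],[0,0,0]],
  [78,[0,0,0.9],[0,0,0]],
  [78,[0,0,0.96],[0,0,0]],
  [78,[0,0,0.96],[0,0,0]],
  [78,[0,0,0.96],[0,0,0]],
  [78,[0,0,0.96],[0,0,0]],
  [78,[0,0,0.96],[0,0,0]],
  [78,[0,0,0.96],[0,0,0]],
  [78,[0,0,0],[0,0,0]],
])

```text
time_s: 9.7
ee_pos: [557.2, -101.9, 240.9]
ee_rot: [179.4, 0.2, 96.7]
force: [0.2, 0.1, 1.0]
gripper_width: 77.9
gripper_force: 0.0
```

Run:
```python
from h import *
c=camera_info("wrist");im=grab_frame("wrist");cv2.imwrite("pics/w3.png",im);np.save("w3.npy",c,allow_pickle=True)
m=cv2.inRange(cv2.cvtColor(im,cv2.COLOR_BGR2HSV),(3,120,60),(18,255,255))
for k in cv2.findContours(m,0,2)[0]:
    if cv2.contourArea(k)>800:e=cv2.fitEllipse(k);print(cv2.boundingRect(k),e,plane("wrist",e[0],80,c))
print(state()["ee_pos"])
```

```text
(279, 180, 74, 78) ((315.26885986328125, 219.2887420654297), (71.11848449707031, 76.62322998046875), 3.879594564437866) [555.71016578 -99.7811791   80.        ]
[ 556.11012057 -101.70382533  238.32881724]
```

View pics/w3.png

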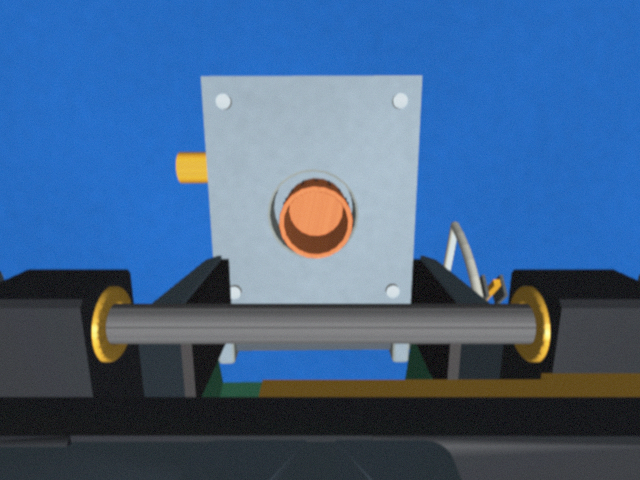

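The copper cup stands in the well with its rim round and centred at (315,219). Next is the small steel cup.

>>> move_arm([
  [64,[0.12,0.91,0],[0,0,0]],
  [64,[0.12,0.91,0],[0,0,0]],
  [64,[0.12,0.91,0],[0,0,0]],
  [64,[0.12,0.91,0],[0,0,0]],
  [64,[0.12,0.91,0],[0,0,0]],
  [64,[0.12,0.91,0],[0,0,0]],
  [64,[0.12,0.91,0],[0,0,0]],
  [64,[0.12,0.91,0],[0,0,0]],
  [64,[0.12,0.91,0],[0,0,0]],
  [64,[0.12,0.91,0],[0,0,0]],
  [64,[0.12,0.91,0],[0,0,0]],
  [64,[0.12,0.91,0],[0,0,0]],
  [64,[0.12,0.91,0],[0,0,0]],
  [64,[0.12,0.91,0],[0,0,0]],
  [64,[0.12,0.91,0],[0,0,0]],
  [64,[0.12,0.91,0],[0,0,0]],
  [64,[0.12,0.91,0],[0,0,0]],
  [64,[0,0,0],[0,0,0]],
  [64,[0,0,0],[0,0,0]],
])

```text
time_s: 11.33
ee_pos: [604.9, 286.0, 233.2]
ee_rot: [-179.9, 0.1, 96.8]
force: [0.3, -0.0, 0.6]
gripper_width: 64.5
gripper_force: 0.0
```

Run:
```python
from h import *
c=camera_info("wrist");im=grab_frame("wrist");cv2.imwrite("pics/w4.png",im)
h=cv2.cvtColor(im,cv2.COLOR_BGR2HSV)
m=cv2.inRange(h,(0,0,0),(180,110,255));m[262:]=0
for k in cv2.findContours(m,0,2)[0]:
    if cv2.contourArea(k)>300:print(cv2.boundingRect(k))
m=cv2.inRange(h,(0,0,180),(180,60,255));m[262:]=0
for k in cv2.findContours(m,0,2)[0]:
    if cv2.contourArea(k)>100:e=cv2.fitEllipse(k);print("bright",cv2.boundingRect(k),e,plane("wrist",e[0],95,c))
print(state()["ee_pos"]);print(proj("wrist",[605.5,287,95],c))
```

```text
(429, 223, 56, 39)
(295, 189, 51, 63)
(261, 0, 29, 23)
bright (629, 226, 11, 36) ((633.134765625, 265.10357666015625), (10.174449920654297, 112.05207824707031), 14.572453498840332) [848.94994443 285.8623606   95.        ]
bright (431, 224, 53, 38) ((457.53173828125, 249.08753967285156), (45.54838562011719, 49.77111053466797), 71.20783996582031) [711.93067457 282.43645785  95.        ]
bright (296, 203, 49, 48) ((320.05401611328125, 226.45452880859375), (47.768741607666016, 48.52238464355469), 92.82809448242188) [605.37273706 287.58255632  95.        ]
bright (261, 0, 28, 22) ((274.7645568847656, 9.277289390563965), (21.754352569580078, 26.677146911621094), 85.4366455078125) [557.67256199 431.9417954   95.        ]
[605.04881821 285.0531915  233.56806776]
[[320.13061136 227.22268842]]
```

>>> move_arm([
  [64,[0,0.08,-0.72],[0,0,0]],
  [64,[0,0,-0.72],[0,0,0]],
  [64,[0,0,-0.72],[0,0,0]],
  [64,[0,0,-0.72],[0,0,0]],
  [64,[0,0,-0.72],[0,0,0]],
  [64,[0,0,-0.72],[0,0,0]],
  [64,[0,0,-0.72],[0,0,0]],
  [64,[0,0,-0.72],[0,0,0]],
  [64,[0,0,-0.72],[0,0,0]],
  [64,[0,0,0],[0,0,0]],
  [30,[0,0,0],[0,0,0]],
  [30,[0,0,0],[0,0,0]],
  [30,[0,0,0],[0,0,0]],
  [30,[0,0,0],[0,0,0]],
  [30,[0,0,0],[0,0,0]],
  [30,[0,0,0],[0,0,0]],
], grip_force=25)

```text
time_s: 12.72
ee_pos: [606.1, 287.6, 74.1]
ee_rot: [179.9, -0.0, 96.7]
force: [-2.0, 0.1, 5.3]
gripper_width: 38.5
gripper_force: 25.0
```

>>> move_arm([
  [30,[0,0,0.5],[0,0,0]],
  [30,[0,0,0.95],[0,0,0]],
  [30,[0,0,0.95],[0,0,0]],
  [30,[0,0,0.95],[0,0,0]],
  [30,[0,0,0.95],[0,0,0]],
  [30,[0,0,0.95],[0,0,0]],
  [30,[0,0,0.95],[0,0,0]],
  [30,[0,0,0.5],[0,0,0]],
])

```text
time_s: 13.38
ee_pos: [606.5, 287.8, 243.4]
ee_rot: [179.8, -0.1, 96.7]
force: [0.7, 0.1, -0.7]
gripper_width: 37.9
gripper_force: 24.9
```

>>> move_arm([
  [30,[-0.12,-0.91,0],[0,0,0]],
  [30,[-0.12,-0.91,0],[0,0,0]],
  [30,[-0.12,-0.91,0],[0,0,0]],
  [30,[-0.12,-0.91,0],[0,0,0]],
  [30,[-0.12,-0.91,0],[0,0,0]],
  [30,[-0.12,-0.91,0],[0,0,0]],
  [30,[-0.12,-0.91,0],[0,0,0]],
  [30,[-0.12,-0.91,0],[0,0,0]],
  [30,[-0.12,-0.91,0],[0,0,0]],
  [30,[-0.12,-0.91,0],[0,0,0]],
  [30,[-0.12,-0.91,0],[0,0,0]],
  [30,[-0.12,-0.91,0],[0,0,0]],
  [30,[-0.12,-0.91,0],[0,0,0]],
  [30,[-0.12,-0.91,0],[0,0,0]],
  [30,[-0.12,-0.91,0],[0,0,0]],
  [30,[-0.12,-0.91,0],[0,0,0]],
  [30,[-0.12,-0.91,0],[0,0,0]],
  [30,[0,0,0],[0,0,0]],
  [30,[0,0,0],[0,0,0]],
  [30,[0,0,0],[0,0,0]],
])

```text
time_s: 15.05
ee_pos: [554.6, -99.0, 240.0]
ee_rot: [-180.0, -0.0, 96.6]
force: [0.3, 0.9, -1.8]
gripper_width: 38.1
gripper_force: 24.9
```

Run:
```python
from h import *
c=camera_info("wrist");im=grab_frame("wrist");s=state();print(s["ee_pos"])
cv2.imwrite("pics/w5.png",im);np.save("w5.npy",c,allow_pickle=True)
```

```text
[554.66972712 -98.6386658  240.07592017]
```

View pics/w5.png

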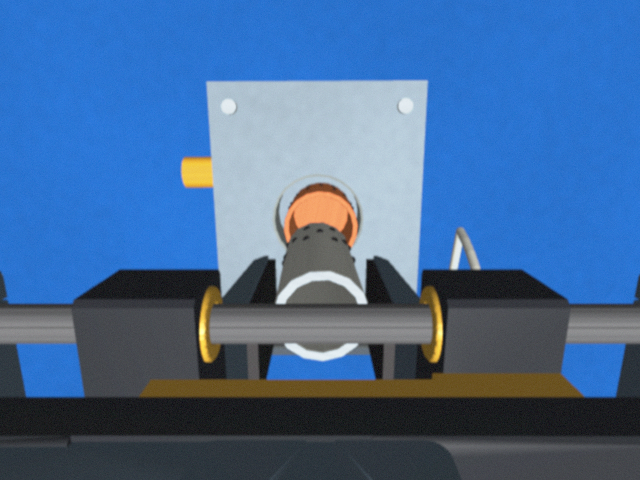

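The steel cup hangs straight, over the copper rim (columns 286–358). Lowering it in.

>>> move_arm([
  [30,[0.03,-0.06,-0.6],[0,0,0]],
  [30,[0,0,-0.6],[0,0,0]],
  [30,[0,0,-0.6],[0,0,0]],
  [30,[0,0,-0.6],[0,0,0]],
  [30,[0,0,-0.6],[0,0,0]],
  [30,[0,0,-0.3],[0,0,0]],
  [30,[0,0,-0.3],[0,0,0]],
  [30,[0,0,-0.3],[0,0,0]],
  [30,[0,0,-0.3],[0,0,0]],
  [30,[0,0,0],[0,0,0]],
  [30,[0,0,0],[0,0,0]],
])

```text
time_s: 16.02
ee_pos: [555.4, -100.8, 135.1]
ee_rot: [-180.0, -0.0, 96.7]
force: [0.4, -0.1, -0.9]
gripper_width: 38.1
gripper_force: 24.9
```

>>> move_arm([
  [30,[0,0,-0.4],[0,0,0]],
  [30,[0,0,-0.4],[0,0,0]],
  [30,[0,0,-0.4],[0,0,0]],
  [30,[0,0,-0.3],[0,0,0]],
  [30,[0,0,-0.15],[0,0,0]],
  [30,[0,0,-0.1],[0,0,0]],
  [30,[0,0,0],[0,0,0]],
  [30,[0,0,0],[0,0,0]],
])

```text
time_s: 16.68
ee_pos: [555.6, -101.0, 91.6]
ee_rot: [180.0, 0.0, 96.7]
force: [0.9, -0.3, -1.3]
gripper_width: 38.2
gripper_force: 24.9
```

>>> move_arm([
  [30,[0,0,-0.06],[0,0,0]],
  [30,[0,0,-0.04],[0,0,0]],
  [30,[0,0,0],[0,0,0]],
  [56,[0,0,0],[0,0,0]],
  [56,[0,0,0],[0,0,0]],
  [56,[0,0,0],[0,0,0]],
  [56,[0,0,0.3],[0,0,0]],
  [56,[0,0,0.8],[0,0,0]],
  [56,[0,0,0.9],[0,0,0]],
  [56,[0,0,0.9],[0,0,0]],
  [56,[0,0,0.9],[0,0,0]],
  [56,[0,0,0.9],[0,0,0]],
  [56,[0,0,0.9],[0,0,0]],
  [56,[0,0,0.9],[0,0,0]],
  [56,[0,0,0],[0,0,0]],
  [56,[0,0,0],[0,0,0]],
])

```text
time_s: 18.02
ee_pos: [556.0, -101.0, 253.1]
ee_rot: [179.8, 0.1, 96.7]
force: [-0.0, -0.3, 0.2]
gripper_width: 55.8
gripper_force: 0.0
```

Run:
```python
from h import *
c=camera_info("wrist");im=grab_frame("wrist");print(state()["ee_pos"])
s=grab_frame("side");t=grab_frame("top")
cr=lambda im,x,y,w,h,k:cv2.resize(im[y:y+h,x:x+w],None,fx=k,fy=k,interpolation=cv2.INTER_CUBIC)
cv2.imwrite("pics/w6.png",np.vstack([np.hstack([cr(im,220,60,200,150,2),cr(s,290,80,160,120,2.5)]),np.hstack([cr(t,300,150,200,150,2),cr(s,310,190,80,60,5)])]))
yaw=np.radians(6.8);C=np.array([554.5,-101,0]);Rh=cv2.Rodrigues(np.array([0,0,yaw]))[0]
B=C+Rh@np.array([0,-105+235*np.cos(1.9),86+235*np.sin(1.9)]);print("bar",B,proj("side",B),proj("top",B))
p=Rh.T@(tri((374,172),(319,174))[0]-C);print("tip",p,np.arctan2(p[2]-86,p[1]+105))
for q in(.65,.7,.75,.8,.85):
    P=C+Rh@np.array([111,-105+125*np.cos(q),86+125*np.sin(q)]);print(q,proj("top",P)[0].round(1),proj("side",P)[0].round(1))
```

```text
[ 555.14814297 -100.8621826   251.56309815]
bar [ 575.92792706 -280.69999477  308.38052061] [[388.56553297 109.49099315]] [[476.7170532  201.36929287]]
tip [110.58422414 -21.05590377 171.25438779] 0.7931421178892334
0.65 [366.2 173.8] [315.9 180.1]
0.7 [368.2 173. ] [316.6 177.7]
0.75 [370.4 172.2] [317.4 175.4]
0.8 [372.7 171.4] [318.3 173.1]
0.85 [375.1 170.6] [319.1 170.8]
```

View pics/w6.png

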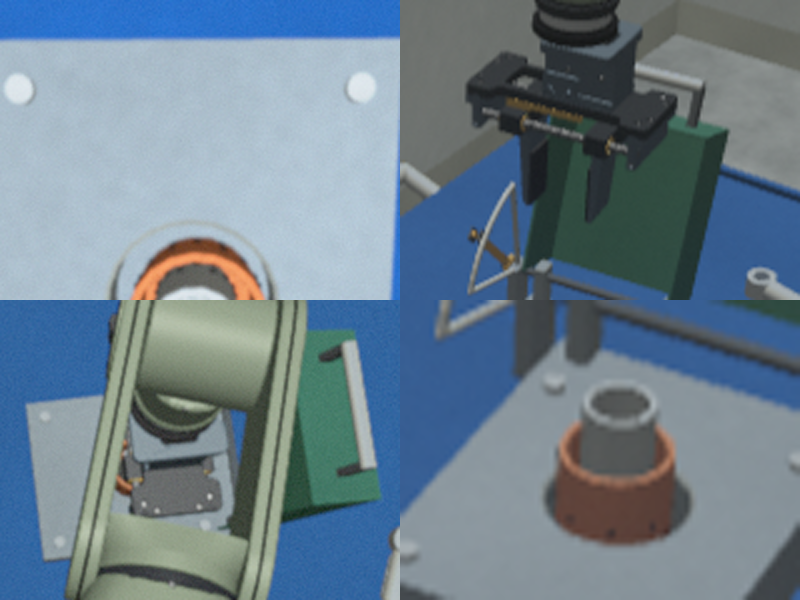

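Both cups are nested and upright, with the steel rim standing above the copper rim. Now the hood bar, expected at about (576,-281,308).

>>> move_arm([
  [50,[0,0,0.87],[0,0,-0.98]],
  [50,[0,0,0.87],[0,0,-0.98]],
  [50,[0,0,0.87],[0,0,-0.98]],
  [50,[0,0,0.87],[0,0,-0.98]],
  [50,[0,0,0.87],[0,0,-0.98]],
  [50,[0.04,-0.3,0],[0,0,-0.98]],
  [50,[0.04,-0.3,0],[0,0,-0.98]],
  [50,[0.04,-0.3,0],[0,0,-0.98]],
  [50,[0.04,-0.3,0],[0,0,-0.98]],
  [50,[0.04,-0.3,0],[0,0,-0.98]],
  [50,[0.04,-0.3,0],[0,0,-0.98]],
  [50,[0.04,-0.3,0],[0,0,-0.98]],
  [50,[0.04,-0.3,0],[0,0,-0.98]],
  [50,[0.04,-0.3,0],[0,0,-0.98]],
  [50,[0.04,-0.3,0],[0,0,-0.98]],
  [50,[0.04,-0.3,0],[0,0,-0.98]],
  [50,[0.04,-0.3,0],[0,0,-0.98]],
])

```text
time_s: 19.58
ee_pos: [567.1, -191.2, 358.5]
ee_rot: [-179.9, 0.1, 29.8]
force: [-1.2, 0.4, -0.1]
gripper_width: 49.9
gripper_force: 0.0
```

>>> move_arm([
  [50,[0.04,-0.6,0],[0,0,-0.98]],
  [50,[0.04,-0.6,0],[0,0,-0.98]],
  [50,[0.04,-0.6,0],[0,0,-0.98]],
  [50,[0.04,-0.6,0],[0,0,-0.98]],
  [50,[0.04,-0.6,0],[0,0,-0.98]],
  [50,[0.04,-0.6,0],[0,0,-0.98]],
  [50,[0,0,0],[0,0,0]],
  [50,[0,0,0],[0,0,0]],
])

```text
time_s: 20.25
ee_pos: [573.1, -281.0, 358.5]
ee_rot: [-179.9, 0.1, 6.5]
force: [0.8, 0.3, 0.4]
gripper_width: 49.9
gripper_force: 0.0
```

Run:
```python
from h import *
c=camera_info("wrist");im=grab_frame("wrist");np.save("w7.npy",c,allow_pickle=True);s=state();print(s["ee_pos"],s["ee_rot"],s["qpos"])
cv2.imwrite("pics/w7.png",im)
B=np.array([576,-281,308]);u=np.array([np.cos(.1187),np.sin(.1187),0]);print(proj("wrist",[B,B+58*u,B-58*u],c))
```

```text
[ 573.21660942 -280.39085097  359.0039305 ] [-1.79891771e+02  1.01702035e-01  6.58201512e+00] [-2.71160357e+01  2.19417472e+01  6.38549221e+01  3.37146878e-02
  9.43479903e+01  5.63045588e+01]
[[323.05118197 257.58879314]
 [322.69893931 150.06152335]
 [323.36359191 352.95653696]]
```

View pics/w7.png

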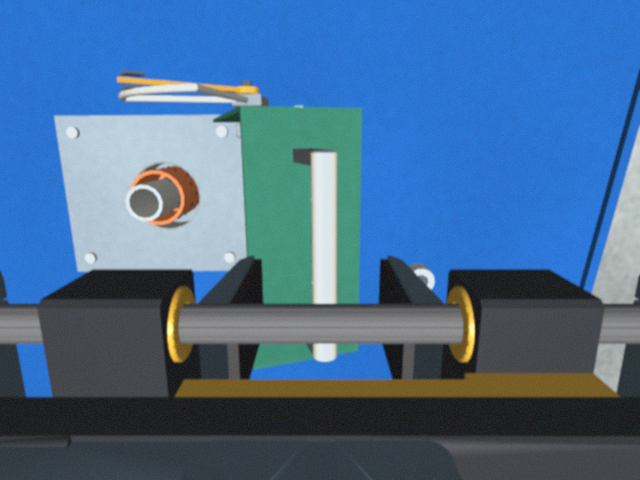

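The bar is aligned between the open fingers at column 323, rows 152–360. The pointer tip is at (118,77). Going down to grip.

>>> move_arm([
  [50,[0.05,0,-0.6],[0,0,0]],
  [50,[0.04,0,-0.6],[0,0,0]],
  [50,[0,0,-0.6],[0,0,0]],
  [50,[0,0,-0.5],[0,0,0]],
  [50,[0,0,-0.45],[0,0,0]],
  [50,[0,0,0],[0,0,0]],
  [50,[0,0,0],[0,0,0]],
  [10,[0,0,0],[0,0,0]],
  [10,[0,0,0],[0,0,0]],
  [10,[0,0,0],[0,0,0]],
  [10,[0,0,0],[0,0,0]],
  [10,[0,0,0],[0,0,0]],
  [10,[0,0,0],[0,0,0]],
  [10,[0,0,0],[0,0,0]],
], grip_force=40)

```text
time_s: 21.47
ee_pos: [575.8, -281.6, 291.8]
ee_rot: [179.9, -0.0, 6.5]
force: [-0.3, -2.2, 1.0]
gripper_width: 12.9
gripper_force: 40.0
```

Run:
```python
from h import *
c=np.load("w7.npy",allow_pickle=True).item()
yaw=np.radians(6.8);C=np.array([554.5,-101,0]);Rh=cv2.Rodrigues(np.array([0,0,yaw]))[0]
def tri2(r1,r2):
    (o,d),(p,e)=r1,r2;s=np.linalg.lstsq(np.stack([d,-e],1),p-o,rcond=None)[0];x,y=o+s[0]*d,p+s[1]*e;return (x+y)/2,np.linalg.norm(x-y)
for w,sd in(((118,77),(318.5,173.5)),((252,90),(333.5,184.5))):
    P,g=tri2(ray("wrist",w,c),ray("side",sd));p=Rh.T@(P-C);print(P,g,p,np.arctan2(p[2]-86,p[1]+105))
for q in(.7,.75,.8,.85):
    P=C+Rh@np.array([111,-105+125*np.cos(q),86+125*np.sin(q)]);print(q,proj("wrist",P,c)[0].round(1),proj("side",P)[0].round(1))
P=C+Rh@np.array([111,-105,86]);print(proj("wrist",P,c)[0].round(1),proj("side",P)[0].round(1))
H=C+Rh@np.array([0,-105,86]);s=state();G=np.array(s["ee_pos"])+[0,0,19];g=Rh.T@(G-H);print("G in hinge",g,np.hypot(g[1],g[2]),np.arctan2(g[2],g[1]))
im=cv2.imread("pics/w7.png");s0=cv2.imread("pics/side0.png")
cr=lambda im,x,y,w,h,k:cv2.resize(im[y:y+h,x:x+w],None,fx=k,fy=k,interpolation=cv2.INTER_CUBIC)
cv2.imwrite("pics/c8.png",np.vstack([cr(im,110,60,160,50,5)[:250],cr(s0,290,150,80,35,10)]))
```

```text
[ 667.14439955 -106.11407822  174.22756266] 1.2208762425564332 [111.24647628 -18.4156472  174.22756266] 0.7947977598560297
[ 678.55201913 -197.70870314   86.98837343] 2.691817808501244 [ 111.72868199 -110.71665789   86.98837343] 2.9703915472297395
0.7 [111.9  79.4] [316.6 177.7]
0.75 [114.2  78.6] [317.4 175.4]
0.8 [117.   77.9] [318.3 173.1]
0.85 [120.2  77.1] [319.1 170.8]
[245.9  89.6] [333.2 186. ]
G in hinge [-2.14021052e-01 -7.68462614e+01  2.24814006e+02] 237.58511144866017 1.900166682572179
```

View pics/c8.png

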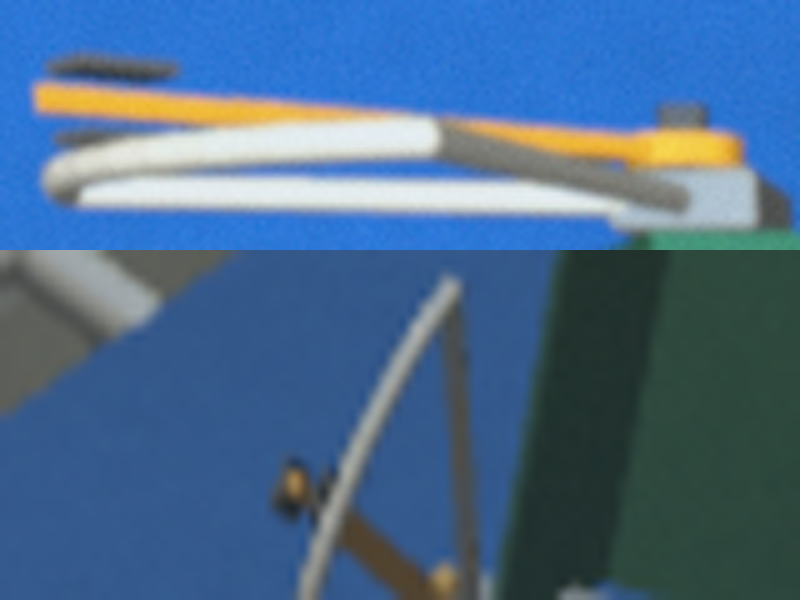

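Run:
```python
import numpy as np
q=np.concatenate([[1.9],1.9-np.cumsum([.025,.04]+[.05]*18)]);a=np.radians(6.8)
y=235*np.cos(q);z=235*np.sin(q)
P=np.round(np.stack([-np.sin(a)*y,np.cos(a)*y,z],1)/25,2)
print(q[-1]);print(np.diff(P,axis=0).round(2).tolist())
```

```text
0.9349999999999995
[[-0.03, 0.22, 0.07], [-0.04, 0.36, 0.1], [-0.05, 0.46, 0.12], [-0.06, 0.45, 0.08], [-0.05, 0.47, 0.07], [-0.06, 0.46, 0.04], [-0.05, 0.47, 0.02], [-0.06, 0.46, -0.01], [-0.06, 0.47, -0.02], [-0.05, 0.46, -0.06], [-0.06, 0.46, -0.07], [-0.05, 0.46, -0.1], [-0.05, 0.45, -0.12], [-0.06, 0.45, -0.15], [-0.05, 0.43, -0.16], [-0.05, 0.43, -0.19], [-0.05, 0.42, -0.21], [-0.05, 0.41, -0.23], [-0.05, 0.39, -0.25], [-0.04, 0.38, -0.27]]
```

>>> move_arm([
  [10,[-0.03,0.22,0.07],[0,0,0]],
  [10,[-0.04,0.36,0.1],[0,0,0]],
  [10,[-0.05,0.46,0.12],[0,0,0]],
  [10,[-0.06,0.45,0.08],[0,0,0]],
  [10,[-0.05,0.47,0.07],[0,0,0]],
  [10,[-0.06,0.46,0.04],[0,0,0]],
  [10,[-0.05,0.47,0.02],[0,0,0]],
  [10,[-0.06,0.46,-0.01],[0,0,0]],
  [10,[0,0,0],[0,0,0]],
])

```text
time_s: 22.22
ee_pos: [565.5, -193.7, 303.8]
ee_rot: [-179.8, -0.0, 6.6]
force: [1.8, -1.9, 2.8]
gripper_width: 12.9
gripper_force: 40.0
```

>>> move_arm([
  [10,[-0.06,0.47,-0.02],[0,0,0]],
  [10,[-0.05,0.46,-0.06],[0,0,0]],
  [10,[-0.06,0.46,-0.07],[0,0,0]],
  [10,[-0.05,0.46,-0.1],[0,0,0]],
  [10,[-0.05,0.45,-0.12],[0,0,0]],
  [10,[-0.06,0.45,-0.15],[0,0,0]],
  [10,[-0.05,0.43,-0.16],[0,0,0]],
  [10,[-0.05,0.43,-0.19],[0,0,0]],
  [10,[-0.05,0.42,-0.21],[0,0,0]],
  [10,[-0.05,0.41,-0.23],[0,0,0]],
  [10,[-0.05,0.39,-0.25],[0,0,0]],
  [10,[-0.04,0.38,-0.27],[0,0,0]],
  [10,[0,0,0],[0,0,0]],
  [10,[0,0,0],[0,0,0]],
])

```text
time_s: 23.38
ee_pos: [550.0, -65.3, 257.0]
ee_rot: [-179.9, 0.0, 6.5]
force: [3.3, 1.8, -1.0]
gripper_width: 13.2
gripper_force: 40.0
```

```bash
cat > m.py <<'E'
from h import *
yaw=np.radians(6.8);C=np.array([554.5,-101,0]);Rh=cv2.Rodrigues(np.array([0,0,yaw]))[0];H=C+Rh@np.array([0,-105,86])
def hood():
    s=state();g=Rh.T@(np.array(s["ee_pos"])+[0,0,19]-H);return s["ee_pos"],g,np.hypot(g[1],g[2]),np.arctan2(g[2],g[1])
E
python3 - <<'E'
from m import *
print(*hood())
c=camera_info("wrist");im=grab_frame("wrist");np.save("w9.npy",c,allow_pickle=True);s=grab_frame("side")
cv2.imwrite("pics/w9.png",im);cv2.imwrite("pics/s9.png",s)
cr=lambda im,x,y,w,h,k:cv2.resize(im[y:y+h,x:x+w],None,fx=k,fy=k,interpolation=cv2.INTER_CUBIC)
cv2.imwrite("pics/c9.png",np.hstack([cr(im,240,0,400,300,1),cr(s,290,130,100,75,4)]))
for q in(.7,.75,.8,.85):
    P=C+Rh@np.array([111,-105+125*np.cos(q),86+125*np.sin(q)]);print(q,proj("wrist",P,c)[0].round(1))
print(proj("wrist",C+Rh@np.array([111,-105,86]),c),proj("wrist",C+Rh@np.array([0,0,110.]),c))
E
```

```text
[550.00280128 -65.31295779 256.98924406] [ -0.2400758  140.96848818 189.98924406] 236.57562748049207 0.9324468952829019
0.7 [399.5  59.4]
0.75 [408.2  57.9]
0.8 [417.6  56.4]
0.85 [427.7  54.9]
[[504.85775193  77.7060254 ]] [[368.42262121 225.9925715 ]]
```

View pics/c9.png

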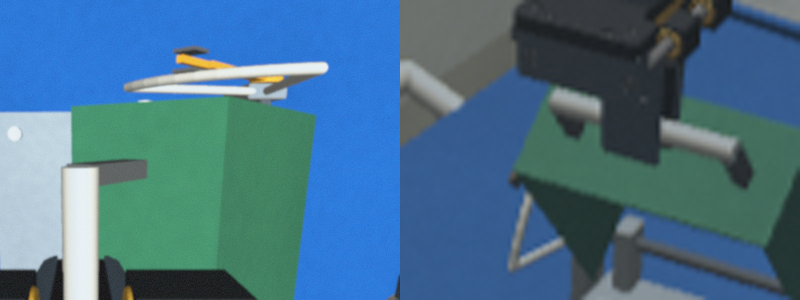

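The pointer tip is at about (417,59) in the wrist view, which puts the pointer at roughly 0.785 rad. The hood is at 0.923, so there is 0.138 rad left to go.

>>> move_arm([
  [10,[-0.03,0.23,-0.19],[0,0,0]],
  [10,[-0.03,0.3,-0.26],[0,0,0]],
  [10,[-0.03,0.24,-0.22],[0,0,0]],
  [10,[-0.02,0.2,-0.18],[0,0,0]],
  [10,[0,0,0],[0,0,0]],
  [10,[0,0,0],[0,0,0]],
  [10,[0,0,0],[0,0,0]],
  [10,[0,0,0],[0,0,0]],
])

```text
time_s: 24.15
ee_pos: [547.2, -42.6, 236.4]
ee_rot: [180.0, 0.0, 6.5]
force: [3.7, 0.9, -2.0]
gripper_width: 13.0
gripper_force: 40.0
```

Run:
```python
from m import *
e,g,r,q=hood();print(e,g,np.hypot(g[1]+.88,g[2]-2.4),np.arctan2(g[2]-2.4,g[1]+.88))
c=camera_info("wrist");im=grab_frame("wrist");s=grab_frame("side")
for k in(.7,.75,.8,.85):
    P=C+Rh@np.array([111,-105+125*np.cos(k),86+125*np.sin(k)]);print(k,proj("wrist",P,c)[0].round(1))
print("hub",proj("wrist",C+Rh@np.array([111,-105,86]),c))
# brass pixels
h=cv2.cvtColor(im,cv2.COLOR_BGR2HSV);m=cv2.inRange(h,(12,130,120),(28,255,255));m[150:]=0
for k in cv2.findContours(m,0,2)[0]:
    if cv2.contourArea(k)>20:print(cv2.boundingRect(k))
cr=lambda im,x,y,w,h,k:cv2.resize(im[y:y+h,x:x+w],None,fx=k,fy=k,interpolation=cv2.INTER_CUBIC)
cv2.imwrite("pics/c10.png",np.hstack([cr(im,380,0,200,150,2),cr(s,290,130,120,90,400/120)]))
```

```text
[547.224334   -42.63907832 236.40660333] [ -0.31432066 163.81184998 169.40660333] 234.5519366924118 0.7923765371441015
0.7 [448.7  52. ]
0.75 [459.3  50.2]
0.8 [470.6  48.4]
0.85 [482.7  46.6]
hub [[548.02826133  73.38556   ]]
(533, 71, 35, 7)
(470, 45, 51, 17)
```

View pics/c10.png

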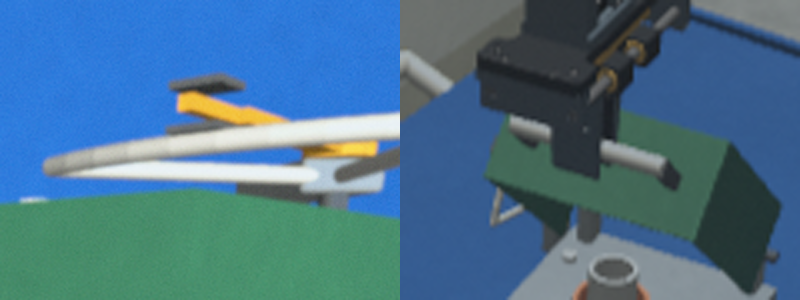

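The tip's left edge at (470,51) in the wrist view reads a pointer angle of about 0.79. The hood is held at 0.79, the cups are clear below it, and everything is still.

```bash
python3 -c "
from workcell import *
print(job_done())"
```

```text
the job is handed in; nothing more can be done
None
```

The job is handed in at about 24 s, with no verdict returned: both cups are nested in the well, and the arm is holding the hood still by its bar at about 0.79 rad. The pointer reads 0.78–0.80 rad; I matched these by calculated angle, because the white line itself was not visible in any camera view.

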